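# Two-thumb blade drawer

## Task

Open the child-safe blade drawer of the grey steel chest on the workbench: press the two round push caps on its top down together, one fingertip on each, and keep both held down until the spring has pushed the drawer all the way out, then let go and move clear. Let the spring do the opening: do not touch or pull the drawer, and leave the jar, the tin, the screwdriver and the sanding block where they are.

Things in the scene. Friction and masses are not known exactly. Their poses are not given: they have to be found in the camera images.
- chest: Grey steel bench chest, heavy and fixed: 240 mm deep (its x), 340 mm wide (its y), 160 mm high. Origin at the centre of its underside on the bench, z up; the drawers are on its -x face, which looks roughly to the robot. The two push caps stand on its flat top near the front edge, at x = -70 mm, y = +30 and -30 mm; apart from them and the jar and tin (behind them, at x = +50 to +75 mm) the top is bare.
- cap_l_top (a point): Centre of the top face of the push cap at the chest's +y side: a plain black plastic cylinder 26 mm in diameter whose flat top is 14 mm above the chest's top at rest (174 mm above the bench), coming out of a 4 mm high, 36 mm wide flat steel collar. The two caps are 60 mm apart, centre to centre, so 34 mm of free space lies between them.
- cap_r_top (a point): The same for the equal cap at the chest's -y side.
- cap_l (a joint): How far the +y cap is pressed down, m: 0 at rest, 0.008 at its stop (cap then still 6 mm above the chest's top). It springs back by itself; 1.6 N starts it moving, 4 N takes it to the stop (both caps: 8 N). Beyond 0.005 its catch lets go of the drawer.
- cap_r (a joint): The same for the -y cap.
- drawer (a joint): How far the drawer has come out towards the chest's -x, m: 0 shut, 0.06 fully out at its stop. A spring drives it slowly, 2 to 3 s for the whole way, but only while both caps are down (beyond 0.005); each cap's catch stops it again at the next notch (every 14 mm) if that cap is let up before the drawer is out. Once out it stays out.
- drawer_handle (a point): Middle of the steel bar handle on the drawer's front, 112 mm above the bench (not to be used). With the drawer shut it is at x = -167 mm, y = 0 of the chest, and it moves with the drawer. The drawer front is 316 mm wide and reaches from 80 to 149 mm above the bench.
- screw_jar_mid (a point): Centre of a clear jar with a steel cap, 52 mm diameter, 60 mm high, standing on the chest's top behind the caps. To be left alone.
- wax_tin_mid (a point): Centre of a flat round aluminium tin, 68 mm diameter, 38 mm high, on the chest's top behind the caps. To be left alone.
- driver: Screwdriver, 180 mm long, with a black handle, lying along its x (blade to +x) on the bench beside the chest. To be left alone.
- sand_block_mid (a point): Centre of a cork sanding block with a wooden grip, 100 x 60 mm and 44 mm high, on the bench at the chest's other side. To be left alone.

How it is judged:
By the outcome, as a careful person would: the job done as asked, in the order asked, and still so for the second after the job is handed in, with the robot touching nothing.
It also fails if it takes over 40 s, if anything falls off the work surface, if the arm or the gripper's body presses on something with over 40 N, if the wrist force passes 120 N, or if a joint passes its speed limit or range.

## Robot

A 6-joint arm with a two-finger parallel gripper is mounted at the origin on the work surface. World frame = base frame: x ahead of the robot, y to its left, z up, the work surface at z = 0. Lengths are in mm, angles in degrees, forces in N, time in s.
With the tool pointing down it reaches from about 400 to 825 mm from the base axis. Payload 7 kg.
Tool frame: the origin (TCP) lies midway between the tips of the shut fingers; the grasp point (between the pads) lies 19 mm behind it (bot.hold_point_z is the distance from the TCP to the grasp point, in mm); x points along the fingers, z is the direction in which the jaws open and shut, and the axes are right-handed (so a half turn about x gives the same grasp; the last joint's range is limited). The gripper opens to 85 mm and grips with 20 to 120 N. Pads are 22 mm wide; open, the fingers measure 114 mm over their backs; the gripper's body (76 mm by 85 mm) begins 54 mm behind the grasp point. The pads swing forward as they close: fully open they stand 13 mm farther back than shut.
Start: joints at [91.221, 20.546, 0.682, 0, -70.136, -16.507], TCP at [177.971, 651.093, 231.302] pointing down, gripper open.
Joint ranges: [-176.03, 176.03], [-82.01, 121.73], [-58.28, 71.71], [-173.87, 95.51], [-174.79, -0.11], [-173.66, 173.66]. Speed limits (degrees/s): [136.94, 136.94, 172.46, 180, 180, 180].

## Interface

Orientations are given as a 3x3 rotation matrix whose columns are the frame's x, y, z axes.
In Python, from bench import bot gives the robot as it stands.
- The arm moves only by the tool send_rows, never from a script. Its argument "deltas" is one flat list of numbers, 6 for each row, row after row: the shift along the world's x, y, z in m, then the turn, a rotation vector about the world's x, y, z in degrees. In form: [x, y, z, ax, ay, az, x, y, z, ax, ay, az, ...]. A call has 1 to 8 rows; each row is the pose to reach, as a shift and turn from the pose measured when the call began; what a row does not reach only later rows make up. A row lasts 1/12 s, in which the tool goes at most 41.7 mm and 7.16 degrees, less where a joint would pass 70% of its speed; a pose out of reach is approached as far as the arm can. A call with a gripper value outside its range is refused whole. "hand" is the closure, from 0 (fully open) to 1 (shut), set as the call begins (left out, the last holds). The fingers move at their own pace and stop on an object; "grip_force" is the grip in N (left out, the last holds). Time passes only in rows, so rows that repeat a pose let the fingers close. It gives the time, the measured TCP pose, the force and the opening at its end, in the units of the state.
- bot.get_obs(): the state, without advancing time (a new reading comes with each control period).
- bot.grab_frame(name): name is "scene" or "top"; returns a dict with "image" (480x640x3 uint8, blue, green, red), "camera_matrix" (3x3 intrinsics, pixels), "extrinsics" (4x4, takes a point from world to camera coordinates). Camera axes: x right, y down, z forward; pixel columns grow to the right and rows downward; lengths in mm; the calibration is good to about 2 mm. A picture is of the moment at which its call begins. There is no depth.
- bot.finish_job(): hands the job in, once; it reports no verdict.
The state is a dict: "time": time; "joint_pos": joint angles; "joint_velocities": joint speeds; "joint_efforts": joint torques, N m; "position": TCP position; "tool_rot": TCP orientation; "contact_force": force on the tool from outside, world axes, zero at the start; "torque": the same for the moment, N m; "finger_gap": finger opening in mm.
Only numpy, scipy, OpenCV 4.12 (cv2) and the standard library are available. Lean on these libraries where they do the work, as an engineer would, in place of code of your own. Each camera call takes 0.05 s, during which the arm holds its last target.

## Working session

There is one attempt and no reset: what is moved stays moved. The work goes in short steps, Python scripts to look and compute and a tool call to move; the robot and the scene stay as the last step left them, time stands still between calls to the robot, and variables do not carry over. Pictures are saved under pics/ and viewed, and the job is handed in when it is done.

Besides the shell and the picture viewer there is one more tool, called as name(argument=value, ...) on one line, values as JSON. send_rows: Moves the arm, as the interface text tells. Its arguments: {"type":"object","properties":{"deltas":{"type":"array","items":{"type":"number"}},"hand":{"type":"number"},"grip_force":{"type":"number"}},"required":["deltas"]}

```bash
ls; mkdir -p pics; python3 - <<'E'
from bench import bot
import cv2
o=bot.get_obs()
for k,v in o.items(): print(k,v)
print(bot.hold_point_z)
for n in("scene","top"):
    f=bot.grab_frame(n); cv2.imwrite(f"pics/{n}0.png",f["image"]); print(f["camera_matrix"],f["extrinsics"])
E
```

```text
pics
time 0.0
joint_pos [ 9.12198160e+01  2.05895784e+01  6.34777207e-01 -1.96268394e-02
 -7.01363852e+01 -1.65081050e+01]
joint_velocities [-0.01484045 -0.00730889  0.02759452  0.01722074 -0.0060721  -0.03071738]
joint_efforts [-1.26207833e-03 -5.83305717e+01  2.93427175e+01  6.93663105e+00
 -5.83909918e-03 -7.55115735e-06]
position [177.8688783  650.64938368 230.39381783]
tool_rot [[-2.88219637e-04  9.64580589e-01 -2.63788181e-01]
 [-1.59798138e-03 -2.63788299e-01 -9.64579276e-01]
 [-9.99998682e-01  1.43517912e-04  1.61741079e-03]]
contact_force [-0.08944112 -0.69916265 -0.67149109]
torque [-0.00766681 -0.03684753 -0.00395185]
finger_gap 85.4621652678001
18.700000000000003
[[501.73162265   0.         323.30577031]
 [  0.         501.73162265 249.43253065]
 [  0.           0.           1.        ]] [[ 9.99603045e-01  2.77325446e-02 -4.96581417e-03 -5.79264999e+02]
 [ 1.88318798e-02 -7.88793482e-01 -6.14369761e-01  1.02185384e+02]
 [-2.09550387e-02  6.14032368e-01 -7.89002622e-01  1.16740320e+03]
 [ 0.00000000e+00  0.00000000e+00  0.00000000e+00  1.00000000e+00]]
[[619.46876273   0.         325.43667382]
 [  0.         619.46876273 242.92581242]
 [  0.           0.           1.        ]] [[-2.34656333e-02 -9.99685704e-01  8.82372669e-03  3.55160363e+01]
 [-9.92269439e-01  2.22138537e-02 -1.22097936e-01  5.74545993e+02]
 [ 1.21863552e-01 -1.16206197e-02 -9.92478834e-01  1.43067252e+03]
 [ 0.00000000e+00  0.00000000e+00  0.00000000e+00  1.00000000e+00]]
```

View pics/scene0.png

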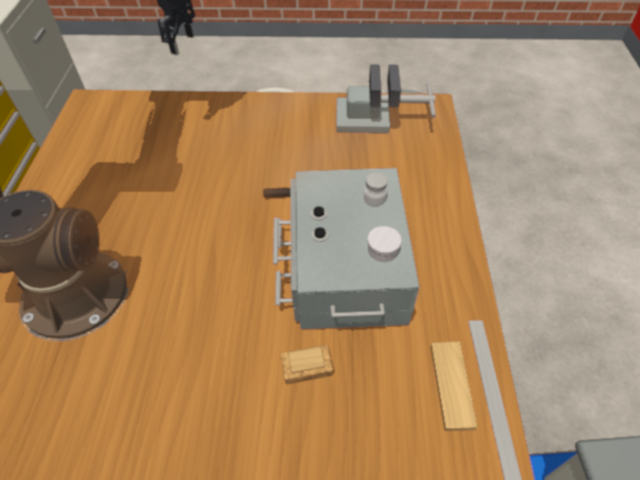

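View pics/top0.png

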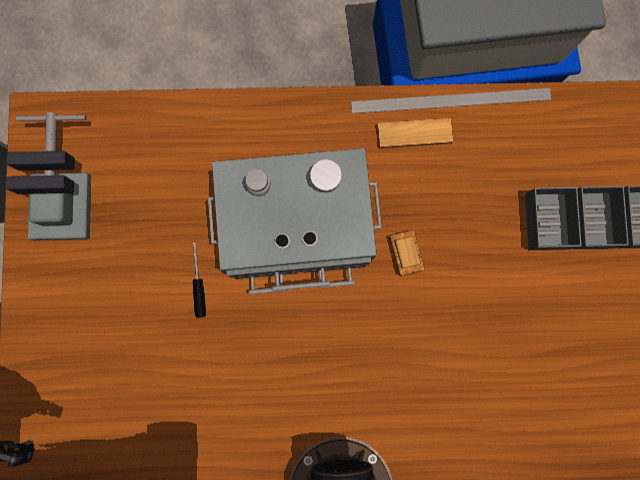

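The scene picture shows the caps at about (319,212) and (320,233). In the top picture they are at about (282,240) and (310,238). The jar and tin are behind them, and the drawers face the robot.

```bash
cat > h.py <<'E'
import numpy as np, cv2
def proj(f,P):
    E=f["extrinsics"];r=cv2.projectPoints(np.array(P,float).reshape(-1,3),cv2.Rodrigues(E[:3,:3])[0],E[:3,3],f["camera_matrix"],None)[0]
    return r[:,0]
def ray(f,uv,z):
    E=f["extrinsics"];R=E[:3,:3];c=-R.T@E[:3,3]
    d=R.T@np.linalg.inv(f["camera_matrix"])@np.array([*uv,1.]);return c+d*(z-c[2])/d[2]
E
python3 - <<'E'
from bench import bot
from h import *
A={"scene":[(319,212),(320,233)],"top":[(282,240),(310,238)]}
ims=[]
for n,ps in A.items():
    f=bot.grab_frame(n);im=f["image"];g=im.max(2)
    for p in ps:
        x,y=p;w=g[y-11:y+12,x-11:x+12].astype(float)
        # darkness weights
        k=np.clip((100-w)/70,0,1)
        nl,lab,st,ce=cv2.connectedComponentsWithStats((k>.3).astype(np.uint8))
        i=lab[11,11];m=lab==i;k=k*m
        yy,xx=np.mgrid[:23,:23]
        c=((k*xx).sum()/k.sum()+x-11,(k*yy).sum()/k.sum()+y-11)
        print(n,c,st[i],ray(f,c,174).round(1),ray(f,c,170).round(1))
    x,y=np.mean(ps,0).astype(int)
    ims.append(cv2.resize(im[y-30:y+30,x-40:x+40],(400*1,300),interpolation=cv2.INTER_CUBIC))
    # corners of chest top
    c={"scene":[(295,171),(400,170),(411,289),(297,291)],"top":[(213,162),(365,150),(376,257),(221,270)]}[n]
    for q in c: print("corner",q,ray(f,q,160).round(0))
cv2.imwrite("pics/caps.png",np.hstack(ims))
E
```

```text
scene (np.float64(318.3498542274053), np.float64(211.23931000971817)) [ 6  6 10  9 75] [566.5 112.5 174. ] [566.3 116.1 170. ]
scene (np.float64(319.5033283229547), np.float64(232.4088468971441)) [ 6  6 10 10 84] [570.9  52.8 174. ] [570.8  56.2 170. ]
corner (295, 171) [506. 252. 160.]
corner (400, 170) [754. 261. 160.]
corner (411, 289) [754. -75. 160.]
corner (297, 291) [531. -85. 160.]
top (np.float64(281.57326104205237), np.float64(240.1358106321079)) [  5   6  12  12 112] [566.3 117.7 174. ] [566.8 117.9 170. ]
top (np.float64(309.4211875843455), np.float64(237.84224021592442)) [  5   5  12  12 112] [569.9  58.  174. ] [570.4  58.1 170. ]
corner (213, 162) [744. 266. 160.]
corner (365, 150) [764. -68. 160.]
corner (376, 257) [527. -85. 160.]
corner (221, 270) [506. 249. 160.]
```

View pics/caps.png

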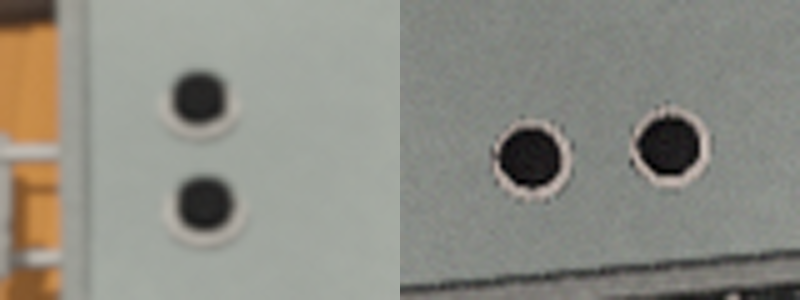

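The caps are at about (566.5,116.5) and (570.3,57), 60 mm apart. Their midpoint is (568,86.5) and the chest yaw is about 3.6°. The chest edges agree with this. Next I move above them with the jaws set to about 46 mm.

send_rows(deltas=[0.0225,-0.0325,0.01,0,0,1.25,0.045,-0.065,0.02,0,0,2.5,0.0675,-0.0975,0.03,0,0,3.75,0.09,-0.13,0.03,0,0,5,0.1125,-0.1625,0.03,0,0,6.25,0.135,-0.195,0.03,0,0,7.5,0.1575,-0.2275,0.03,0,0,8.75,0.18,-0.26,0.03,0,0,10], hand=0.45, grip_force=20)

```text
time: 0.87
position: [358.5, 389.0, 260.9]
tool_rot: [[0.0, 0.996, -0.091], [-0.001, -0.091, -0.996], [-1.0, 0.0, 0.001]]
contact_force: [0.7, 1.3, -0.6]
finger_gap: 46.8
```

send_rows(deltas=[0.022,-0.0315,0,0,0,1.1,0.044,-0.063,0,0,0,2.2,0.066,-0.0945,0,0,0,3.3,0.088,-0.126,0,0,0,4.4,0.11,-0.1575,0,0,0,5.5,0.132,-0.189,0,0,0,6.6,0.154,-0.2205,0,0,0,7.7,0.176,-0.252,0,0,0,8.8])

```text
time: 1.53
position: [535.2, 135.2, 261.0]
tool_rot: [[0.0, 0.998, 0.064], [-0.0, 0.064, -0.998], [-1.0, 0.0, 0.0]]
contact_force: [0.5, 0.6, 0.1]
finger_gap: 47.2
```

send_rows(deltas=[0.018,-0.025,0,0,0,0,0.033,-0.05,0,0,0,0,0.033,-0.05,-0.02,0,0,0,0.033,-0.05,-0.04,0,0,0,0.033,-0.05,-0.05,0,0,0,0.033,-0.05,-0.05,0,0,0])

```text
time: 2.03
position: [566.7, 84.6, 208.4]
tool_rot: [[-0.004, 0.998, 0.063], [-0.002, 0.063, -0.998], [-1.0, -0.004, 0.002]]
contact_force: [-0.5, -0.4, -0.2]
finger_gap: 46.7
```

```bash
python3 - <<'E'
from bench import bot
from h import *
o=bot.get_obs()
for k in("time","position","tool_rot","contact_force","finger_gap","joint_pos"): print(k,np.round(o[k],3))
p=o["position"];R=o["tool_rot"]
ims=[]
for n,c in(("scene",(320,222)),("top",(296,239))):
    f=bot.grab_frame(n);im=f["image"].copy()
    x,y=c
    a=im[y-60:y+60,x-80:x+80];ims.append(cv2.resize(a,(400,300),interpolation=cv2.INTER_CUBIC))
    print(n,"tcp px",proj(f,p),"fingers z+/-30",proj(f,[p+30*R[:,2],p-30*R[:,2]]).round(1).tolist())
cv2.imwrite("pics/above.png",np.hstack(ims))
E
```

```text
time 2.033
position [566.706  84.593 208.408]
tool_rot [[-0.004  0.998  0.063]
 [-0.002  0.063 -0.998]
 [-1.    -0.004  0.002]]
contact_force [-0.527 -0.41  -0.237]
finger_gap 46.742
joint_pos [ 2.8041e+01  1.2086e+01 -1.4204e+01 -9.0000e-03 -6.3963e+01  6.5581e+01]
scene tcp px [[317.78681593 210.03196287]] fingers z+/-30 [[318.2, 220.9], [317.4, 199.6]]
top tcp px [[296.42224049 237.48553301]] fingers z+/-30 [[310.8, 236.3], [282.1, 238.7]]
```

View pics/above.png

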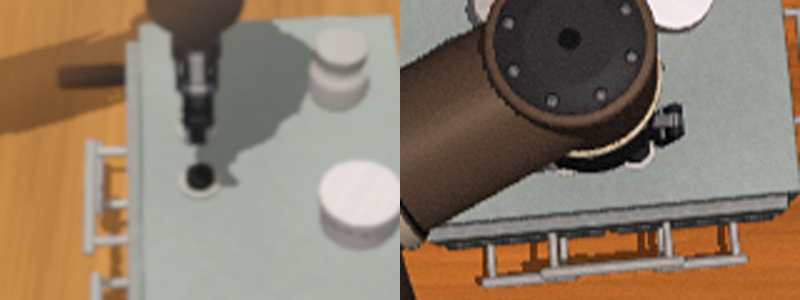

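The near finger lines up with the right cap in x: it is at about (319,216) in the scene picture, with the cap just below it at (320,233). I'll nudge by 1–2 mm and descend.

send_rows(deltas=[0.0015,0.002,-0.01,0,0,0,0.0015,0.002,-0.02,0,0,0,0.0015,0.002,-0.028,0,0,0,0.0015,0.002,-0.028,0,0,0,0.0015,0.002,-0.028,0,0,0])

```text
time: 2.55
position: [569.4, 87.4, 182.8]
tool_rot: [[-0.001, 0.998, 0.065], [-0.002, 0.065, -0.998], [-1.0, -0.001, 0.002]]
contact_force: [0.2, 0.4, 0.2]
finger_gap: 47.1
```

```bash
python3 - <<'E'
from bench import bot
from h import *
o=bot.get_obs()
for k in("time","position","contact_force","finger_gap"): print(k,np.round(o[k],3))
f=bot.grab_frame("scene");im=f["image"]
x,y=320,222
cv2.imwrite("pics/near.png",cv2.resize(im[y-40:y+40,x-50:x+50],(750,600),interpolation=cv2.INTER_CUBIC))
E
```

```text
time 2.55
position [569.405  87.419 182.769]
contact_force [0.154 0.391 0.249]
finger_gap 47.057
```

View pics/near.png

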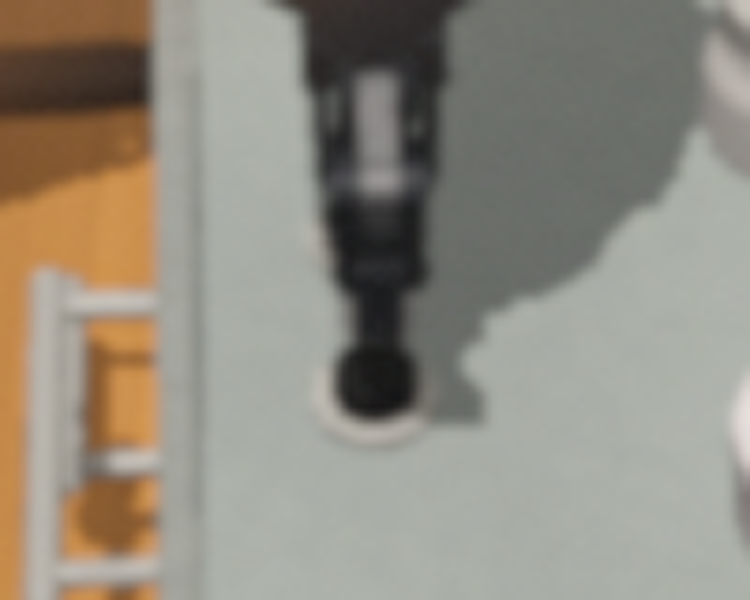

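send_rows(deltas=[-0.001,-0.0005,0,0,0,0,-0.001,-0.0005,-0.004,0,0,0,-0.001,-0.0005,-0.008,0,0,0,-0.001,-0.0005,-0.008,0,0,0], hand=0.4)

```text
time: 2.93
position: [568.3, 86.8, 174.5]
tool_rot: [[-0.001, 0.998, 0.065], [-0.001, 0.065, -0.998], [-1.0, -0.001, 0.001]]
contact_force: [-0.2, -0.2, -0.7]
finger_gap: 51.2
```

send_rows(deltas=[0,0,-0.002,0,0,0,0,0,-0.004,0,0,0,0,0,-0.005,0,0,0,0,0,-0.005,0,0,0])

```text
time: 3.27
position: [568.3, 86.8, 169.7]
tool_rot: [[-0.001, 0.998, 0.065], [-0.001, 0.065, -0.998], [-1.0, -0.001, 0.001]]
contact_force: [-0.5, -0.1, 2.7]
finger_gap: 51.5
```

send_rows(deltas=[0,0,-0.001,0,0,0,0,0,-0.003,0,0,0,0,0,-0.003,0,0,0])

```text
time: 3.52
position: [568.3, 86.8, 167.2]
tool_rot: [[-0.0, 0.998, 0.065], [-0.002, 0.065, -0.998], [-1.0, -0.001, 0.002]]
contact_force: [-3.0, -0.2, 4.1]
finger_gap: 51.2
```

send_rows(deltas=[0,0,-0.001,0,0,0,0,0,-0.003,0,0,0,0,0,-0.003,0,0,0])

```text
time: 3.77
position: [568.3, 86.8, 164.6]
tool_rot: [[-0.0, 0.998, 0.065], [-0.001, 0.065, -0.998], [-1.0, -0.0, 0.001]]
contact_force: [-2.5, -0.1, 6.9]
finger_gap: 51.2
```

send_rows(deltas=[0,0,-0.001,0,0,0,0,0,-0.002,0,0,0,0,0,-0.002,0,0,0])

```text
time: 4.02
position: [568.3, 86.8, 163.2]
tool_rot: [[0.0, 0.998, 0.065], [-0.001, 0.065, -0.998], [-1.0, 0.0, 0.002]]
contact_force: [-3.1, 0.1, 7.0]
finger_gap: 51.4
```

```bash
python3 - <<'E'
from bench import bot
from h import *
o=bot.get_obs()
for k in("time","position","contact_force","torque","finger_gap"): print(k,np.round(o[k],3))
x,y=320,242
a=bot.grab_frame("scene")["image"][y-60:y+60,x-80:x+80]
b=bot.grab_frame("top")["image"][200:320,210:370]
cv2.imwrite("pics/press.png",np.hstack([cv2.resize(q,(400,300),interpolation=cv2.INTER_CUBIC) for q in(a,b)]))
E
```

```text
time 4.017
position [568.298  86.762 163.165]
contact_force [-3.094  0.111  6.954]
torque [ 0.17   1.217 -0.042]
finger_gap 51.366
```

View pics/press.png

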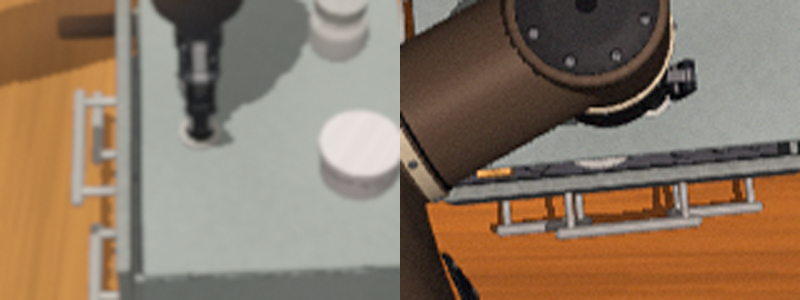

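The drawer is coming out: in the top picture its contents show at the front edge. I press about 1 mm deeper and hold.

send_rows(deltas=[0,0,-0.001,0,0,0,0,0,-0.001,0,0,0,0,0,-0.001,0,0,0,0,0,-0.001,0,0,0,0,0,-0.001,0,0,0,0,0,-0.001,0,0,0,0,0,-0.001,0,0,0,0,0,-0.001,0,0,0])

```text
time: 4.78
position: [568.3, 86.8, 163.1]
tool_rot: [[0.001, 0.998, 0.065], [-0.001, 0.065, -0.998], [-1.0, 0.001, 0.001]]
contact_force: [-3.4, 0.3, 7.4]
finger_gap: 51.5
```

send_rows(deltas=[0,0,0,0,0,0,0,0,0,0,0,0,0,0,0,0,0,0,0,0,0,0,0,0,0,0,0,0,0,0,0,0,0,0,0,0,0,0,0,0,0,0,0,0,0,0,0,0])

```text
time: 5.45
position: [568.3, 86.8, 163.7]
tool_rot: [[0.001, 0.998, 0.066], [-0.001, 0.066, -0.998], [-1.0, 0.001, 0.001]]
contact_force: [-3.2, 0.3, 6.7]
finger_gap: 51.4
```

send_rows(deltas=[0,0,0,0,0,0,0,0,0,0,0,0,0,0,0,0,0,0,0,0,0,0,0,0,0,0,0,0,0,0,0,0,0,0,0,0,0,0,0,0,0,0,0,0,0,0,0,0])

```text
time: 6.12
position: [568.3, 86.8, 164.4]
tool_rot: [[0.002, 0.998, 0.066], [-0.001, 0.066, -0.998], [-1.0, 0.002, 0.001]]
contact_force: [-2.7, 0.3, 7.0]
finger_gap: 51.4
```

send_rows(deltas=[0,0,0,0,0,0,0,0,0,0,0,0,0,0,0,0,0,0,0,0,0,0,0,0,0,0,0,0,0,0,0,0,0,0,0,0,0,0,0,0,0,0,0,0,0,0,0,0])

```text
time: 6.78
position: [568.3, 86.8, 165.0]
tool_rot: [[0.002, 0.998, 0.066], [-0.001, 0.066, -0.998], [-1.0, 0.002, 0.001]]
contact_force: [-2.8, -0.1, 6.6]
finger_gap: 50.7
```

```bash
cat > look.py <<'E'
import sys
from bench import bot
from h import *
o=bot.get_obs()
for k in("time","position","contact_force","finger_gap"): print(k,np.round(o[k],3))
# expected handle position: cap mid + R*(-97-d)
t=np.radians(3.65);ex=np.array([np.cos(t),np.sin(t)]);m=np.array([568.2,87])
ims=[]
for n,(x,y) in(("scene",(320,242)),("top",(290,270))):
    f=bot.grab_frame(n);im=f["image"].copy()
    for d in(0,60):
        h=m-ex*(97+d);u=proj(f,[[*h,112]])[0];print(n,d,u.round(1))
        cv2.drawMarker(im,tuple(int(round(q)) for q in u),(0,0,255),cv2.MARKER_CROSS,3,1) if d==60 else 0
    ims.append(cv2.resize(im[y-60:y+60,x-80:x+80],(400,300),interpolation=cv2.INTER_CUBIC))
cv2.imwrite(sys.argv[1],np.hstack(ims))
E
python3 look.py pics/hold.png
```

```text
time 6.783
position [568.278  86.758 164.96 ]
contact_force [-2.848 -0.053  6.556]
finger_gap 50.685
scene 0 [275.6 239.8]
scene 60 [248.6 240.6]
top 0 [300.5 285.7]
top 60 [302.7 312.7]
```

View pics/hold.png

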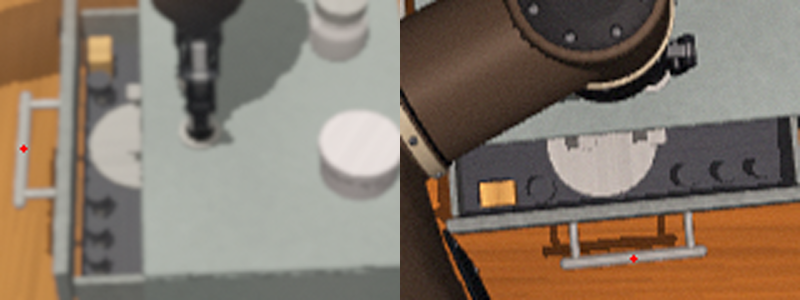

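The red 60 mm markers sit on the handle bar in both views, so the drawer looks fully out. The arm crept up slightly because of compliance. I press back down for another second to confirm.

send_rows(deltas=[0,0,-0.002,0,0,0,0,0,-0.003,0,0,0,0,0,-0.003,0,0,0,0,0,-0.003,0,0,0,0,0,-0.003,0,0,0,0,0,-0.003,0,0,0,0,0,-0.003,0,0,0,0,0,-0.003,0,0,0])

```text
time: 7.55
position: [568.4, 86.8, 162.9]
tool_rot: [[0.003, 0.998, 0.066], [-0.001, 0.066, -0.998], [-1.0, 0.003, 0.001]]
contact_force: [-3.5, 0.7, 7.6]
finger_gap: 51.0
```

send_rows(deltas=[0,0,-0.001,0,0,0,0,0,-0.001,0,0,0,0,0,-0.001,0,0,0,0,0,-0.001,0,0,0,0,0,-0.001,0,0,0,0,0,-0.001,0,0,0])

```text
time: 8.05
position: [568.4, 86.8, 162.8]
tool_rot: [[0.003, 0.998, 0.066], [-0.001, 0.066, -0.998], [-1.0, 0.003, 0.001]]
contact_force: [-3.5, 0.9, 8.7]
finger_gap: 51.1
```

```bash
python3 look.py pics/hold2.png
```

```text
time 8.05
position [568.363  86.769 162.842]
contact_force [-3.477  0.921  8.707]
finger_gap 51.061
scene 0 [275.6 239.8]
scene 60 [248.6 240.6]
top 0 [300.5 285.7]
top 60 [302.7 312.7]
```

View pics/hold2.png

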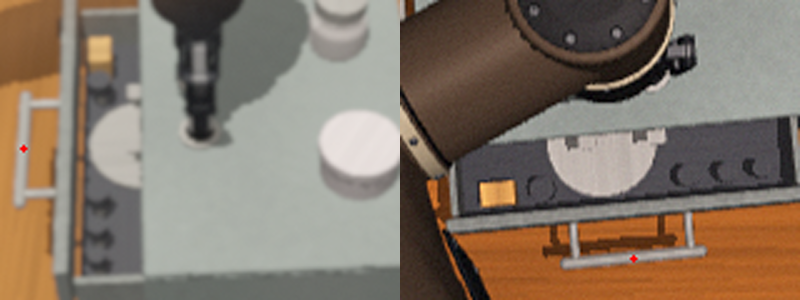

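The picture hasn't changed, with the handle still at (248.6,240.6) in the scene view, so the drawer is fully out. Now I let go straight up.

send_rows(deltas=[0,0,0.005,0,0,0,0,0,0.015,0,0,0,0,0,0.03,0,0,0,0,0,0.05,0,0,0,0,0,0.07,0,0,0,0,0,0.09,0,0,0,0,0,0.11,0,0,0,0,0,0.12,0,0,0])

```text
time: 8.82
position: [569.2, 86.9, 285.9]
tool_rot: [[0.007, 0.998, 0.066], [-0.0, 0.066, -0.998], [-1.0, 0.007, 0.001]]
contact_force: [0.1, 0.6, 0.7]
finger_gap: 51.2
```

send_rows(deltas=[-0.01,0.02,0,0,0,0,-0.03,0.05,0,0,0,0,-0.05,0.085,0,0,0,0,-0.07,0.12,0,0,0,0,-0.09,0.15,0,0,0,0,-0.1,0.18,0,0,0,0,-0.11,0.2,0,0,0,0,-0.11,0.2,0,0,0,0])

```text
time: 9.48
position: [457.6, 290.0, 285.6]
tool_rot: [[0.006, 0.998, 0.069], [0.0, 0.069, -0.998], [-1.0, 0.006, 0.0]]
contact_force: [0.5, 0.4, -0.2]
finger_gap: 51.4
```

send_rows(deltas=[0,0,0,0,0,0,0,0,0,0,0,0,0,0,0,0,0,0,0,0,0,0,0,0])

```text
time: 9.82
position: [457.9, 289.2, 285.6]
tool_rot: [[0.006, 0.998, 0.068], [0.0, 0.068, -0.998], [-1.0, 0.006, 0.0]]
contact_force: [1.5, -0.0, -0.2]
finger_gap: 51.1
```

```bash
python3 look.py pics/end.png; python3 - <<'E'
from bench import bot
import cv2
cv2.imwrite("pics/endtop.png",bot.grab_frame("top")["image"])
E
```

```text
time 9.817
position [457.898 289.22  285.577]
contact_force [ 1.521 -0.028 -0.163]
finger_gap 51.054
scene 0 [275.6 239.8]
scene 60 [248.6 240.6]
top 0 [300.5 285.7]
top 60 [302.7 312.7]
```

View pics/end.png

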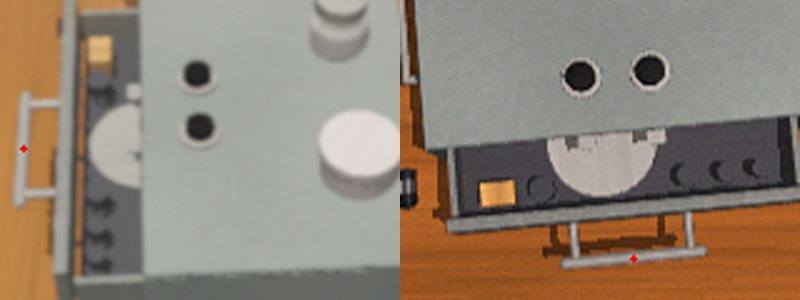

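View pics/endtop.png

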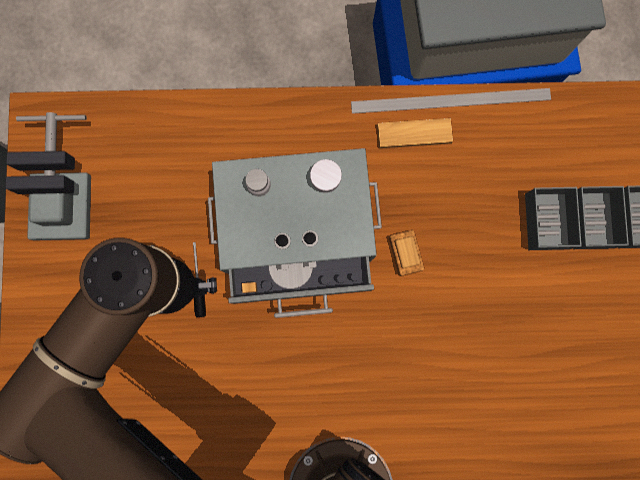

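The drawer is fully out, with its handle at about (302,312) in the top view. Both caps have sprung back, the jar (257,182), tin (325,175), block and driver haven't moved, and the arm is clear.

```bash
python3 -c "
from bench import bot
print(bot.finish_job())"
```

```text
the job is handed in; nothing more can be done
None
```

The blade drawer is fully open and the job is handed in. I pressed both caps down together, one fingertip on each, and held them from about 3.5 s to 8 s while the spring pushed the drawer out. Then I lifted straight up and moved the arm well clear.

- **Drawer:** the handle sat on the computed 60 mm position in both camera views, while I was still holding the caps and again after letting go.
- **Caps and other objects:** both caps came back up. In the last top picture the jar, tin, screwdriver and sanding block are where they started.
- **Forces and time:** the wrist force readings stayed around 10 N or less, and the last picture was taken at about 10 s of the 40 s allowed.

**Caps rose during the hold:** the arm crept up about 2 mm, leaving the caps pressed roughly 5.5 mm, close to the 5 mm release point. The drawer still came all the way out. I pressed back down by about 2 mm before letting go, and the drawer did not move.

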